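# Fill the jar rack and set its thumbscrew

### The arm

A 6-joint arm with a two-finger parallel gripper is mounted at the origin on a cart in front of the work surface, level with it; the furniture and walls round the work are solid. World frame = base frame: x ahead of the robot, y to its left, z up, the work surface at z = 0. Lengths are in mm, angles in rad, forces in N, time in s.
With the tool pointing down it reaches from about 275 to 725 mm from the base axis. Payload 15.9 kg.
Tool frame: the origin (TCP) lies between the finger pads; the fingertips stand 19 mm ahead of it and the grasp point (between the pads) is the TCP; x points along the fingers, y is the direction in which the jaws open and shut, and the axes are right-handed (so a half turn about x gives the same grasp; the last joint's range is limited). The gripper opens to 85 mm and grips with 20 to 120 N. Pads are 22 mm wide; open, the fingers measure 114 mm over their backs; the gripper's body (76 mm by 85 mm) begins 54 mm behind the grasp point. The pads swing forward as they close: fully open they stand 13 mm farther back than shut.
Start: joints at [1.309, 0.213, -0.034, 1.323, 0, 1.571], TCP at [129.404, 482.949, 250.306] pointing down, gripper open.
Joint ranges: [-2.98, 2.98], [-0.74, 1.72], [-1.14, 1.35], [-2.1, 2.04], [-1.57, 1.44], [-3.14, 3.14]. Speed limits (rad/s): [1.89, 1.89, 2.39, 2.57, 3.14, 3.14].

### API

Orientations are given as a unit quaternion [w, x, y, z].
In Python, from plant import arm gives the robot as it stands.
- The arm moves only by the tool drive_tool, never from a script. Its argument "moves" is a list of rows, each a list of 3 entries, a list of its own where there are three numbers: the turn, a rotation vector about the tool's x, y, z in rad, then the shift along the tool's x, y, z in m, then the closure in counts, from 0 (fully open) to 255 (shut). In form: [[[rx, ry, rz], [x, y, z], fingers], ...]. A call has 1 to 20 rows; each row shifts and turns the commanded pose from where the row before left it, along the tool's axes as they then stand; what a row does not reach is not made up. A row lasts 1/8 s, in which the tool goes at most 62.5 mm and 10.7 degrees, less where a joint would pass 70% of its speed; a pose out of reach is approached as far as the arm can. A call with a gripper value outside its range is refused whole. The fingers move at their own pace and stop on an object; "squeeze" is the grip in N (left out, the last holds). Time passes only in rows, so rows that do not move let the fingers close. It gives the time, the measured TCP pose, the force and the opening at its end, in the units of the state.
- arm.get_state(): the state, without advancing time (a new reading comes with each control period).
- arm.snapshot(name): name is "side" or "top" or "wrist"; returns the picture (420x560x3 uint8, red, green, blue); there is no depth.
- arm.get_calibration(name): a dict with "camera_matrix" (3x3 intrinsics, pixels), "R" (3x3) and "t" (3): a world point X has camera coordinates R X + t. Camera axes: x right, y down, z forward; pixel columns grow to the right and rows downward; lengths in mm; the calibration is good to about 2 mm. A picture is of the moment at which its call begins: read the wrist's pose just before it. get_calibration takes no time and is no camera call; for the wrist camera it gives the pose at the moment of the call.
- arm.finish_job(): hands the job in, once; it reports no verdict.
The state is a dict: "t": time; "joints": joint angles; "dq": joint speeds; "effort": joint torques, N m; "eef_pos": TCP position; "orientation": TCP orientation; "force": force on the tool from outside, world axes, zero at the start; "ft_torque": the same for the moment, N m; "finger_gap": finger opening in mm.
Only numpy, scipy, OpenCV 4.12 (cv2) and the standard library are available. Lean on these libraries where they do the work, as an engineer would, in place of code of your own. Each camera call takes 0.05 s, during which the arm holds its last target. There are 200 camera calls.

### The job

One of the four pockets of the wooden jar rack is empty: take the spare lidded jar that stands alone on the bare table between the robot and the left half of the rack and stand it upright in that pocket, fully down, and let go of it. Then turn the rack's thumbscrew clockwise (seen from above) until it seats, back it off a quarter turn, and finish while still gripping the thumbscrew there, holding it still so that its lock nut could be set. Leave the jars already in the rack in their pockets and do not knock the biscuit tube, the glass rinse jar or the lidded pot.

Things in the scene. Friction and masses are not known exactly. Their poses are not given: they have to be found in the camera images.
- rack: Low pale wooden jar rack, fixed, 76 x 324 mm, walls 22 mm high. Origin on the table under the third of its four pockets from the left; y along the row (to the left), x away from the robot. A 44 mm high block at the right end carries the thumbscrew. An aluminium keeper bar behind the jars moves forward 1.5 mm per rad as the screw tightens; it never squeezes a jar.
- pocket0 (a point): Centre of the floor of pocket 0 (leftmost; rack x 0, y 120 mm), 8 mm above the table. Square pocket, 45 mm along y, at least 43 mm along x, 14 mm deep, pockets 60 mm apart. It may be occupied or empty; axes as the rack's.
- pocket1 (a point): Centre of the floor of pocket 1 (second from left; rack x 0, y 60 mm), 8 mm above the table. Square pocket, 45 mm along y, at least 43 mm along x, 14 mm deep, pockets 60 mm apart. It may be occupied or empty; axes as the rack's.
- pocket2 (a point): Centre of the floor of pocket 2 (third from left; rack x 0, y 0 mm), 8 mm above the table. Square pocket, 45 mm along y, at least 43 mm along x, 14 mm deep, pockets 60 mm apart. It may be occupied or empty; axes as the rack's.
- pocket3 (a point): Centre of the floor of pocket 3 (rightmost, next to the screw; rack x 0, y -60 mm), 8 mm above the table. Square pocket, 45 mm along y, at least 43 mm along x, 14 mm deep, pockets 60 mm apart. It may be occupied or empty; axes as the rack's.
- spare_jar: Spare jar with screw lid, round, 39 mm diameter, 55 mm tall (lid 36 mm wide from 43 mm up), about 60 g, standing upright and alone on the bare table between the robot and the left half of the rack. Origin at the centre of its underside, z up.
- rack_jar_1: Lidded jar, round, 40 mm diameter, 54 mm tall, standing loose in one of the pockets. Origin at the centre of its underside.
- rack_jar_3: Lidded jar, round, 38 mm diameter, 52 mm tall, standing loose in one of the pockets. Origin at the centre of its underside.
- rack_jar_6: Lidded jar, round, 38 mm diameter, 54 mm tall, standing loose in one of the pockets. Origin at the centre of its underside.
- thumbscrew (a joint): Turn of the thumbscrew in rad about its vertical axis; grows clockwise seen from above (tightening). It meets its hard stop (seated) at 3.2; 0 is fully backed off. Stiff: about 0.06 N m of friction, it stays where it is left; the torque rises sharply at the stop. At 0 the wing lies along the x axis of the rack.
- wing: Grip of the thumbscrew: a dark steel upright flat wing, 40 mm long, 11 mm thick, 34 mm high (57 to 91 mm above the table), on a 28 mm round collar. Origin on the screw's axis, 73 mm up, x along the wing's length, y through its thickness (grip across y), z up. Turns with the screw, height constant. Axis 75 mm from the centre of the rightmost pocket.
- biscuit_tube: Bystander: canister 78 mm across, 117 mm tall, beyond the left end of the rack. Origin under its centre.
- rinse_jar: Bystander: glass jar 54 mm across, 61 mm tall, to the left of the rack. Origin under its centre.
- lidded_pot: Bystander: small round pot with knobbed lid, 66 mm across, 62 mm tall, behind the rack. Origin under its centre.
Things that resemble listed ones, but are neither listed nor needed, are in the scene too. What is shaped like the spare_jar but blue or turquoise is not meant. Leave any green or pink look-alike of the rack_jar_3 alone.

How it is judged:
By the outcome, as a careful person would: the job done as asked, in the order asked, and still so for the second after the job is handed in, while the arm keeps its last pose, push and grip.
It also fails if it takes over 61 s, if anything falls off the work surface, if the arm or the gripper's body presses on something with over 40 N, if the wrist force passes 120 N, or if a joint passes its speed limit or range.

## Working session

There is one attempt and no reset: what is moved stays moved. The work goes in short steps, Python scripts to look and compute and a tool call to move; the robot and the scene stay as the last step left them, time stands still between calls to the robot, and variables do not carry over. Pictures are saved under pics/ and viewed, about 8 in all and at most 12, crops included, and the job is handed in when it is done.

Besides the shell and the picture viewer there is one more tool, called after ">>>" as a command line: name --argument value ..., lists and objects as JSON in quotes. drive_tool: Moves the arm, as the interface text tells. Its arguments: {"type":"object","properties":{"moves":{"type":"array"},"squeeze":{"type":"number"}},"required":["moves"]}

```bash
mkdir -p pics; ls
cat > h.py <<'E'
import numpy as np,cv2
from plant import arm
def ray(name,u,v,z,cal=None):
    c=cal or arm.get_calibration(name);K=np.array(c["camera_matrix"]);R=np.array(c["R"]);t=np.array(c["t"])
    d=R.T@np.linalg.solve(K,[u,v,1.]);o=-R.T@t
    return o+d*(z-o[2])/d[2]
def proj(name,X,cal=None):
    c=cal or arm.get_calibration(name);p=np.array(c["camera_matrix"])@(np.array(c["R"])@np.array(X,float)+np.array(c["t"]));return p[:2]/p[2]
def snap(name,f,crop=None,s=1):
    im=arm.snapshot(name)[:,:,::-1]
    cv2.imwrite("pics/raw_"+f,im)
    if crop:im=im[crop[1]:crop[3],crop[0]:crop[2]]
    cv2.imwrite("pics/"+f,cv2.resize(im,None,fx=s,fy=s,interpolation=cv2.INTER_CUBIC))
E
python3 - <<'E'
from h import *
np.set_printoptions(precision=4,suppress=True)
s=arm.get_state();print(s)
snap("top","top.png",None,1.42);snap("side","side.png",None,1.42)
for n in("top","side","wrist"):
  c=arm.get_calibration(n);R=np.array(c["R"]);print(n,c["camera_matrix"],-R.T@np.array(c["t"]),R[2])
E
```

```text
pics
{'t': 0.0, 'joints': array([ 1.309 ,  0.2133, -0.035 ,  1.3235, -0.    ,  1.5708]), 'dq': array([ 0.0016,  0.0008,  0.0004,  0.0008,  0.001 , -0.0002]), 'effort': array([  0.0001, -68.6168,  48.7115,   0.0177,   0.0001,   0.    ]), 'eef_pos': array([129.3367, 482.6517, 249.8274]), 'orientation': array([ 0.701 ,  0.0919,  0.7011, -0.0927]), 'force': array([0.0861, 0.2911, 0.0236]), 'ft_torque': array([ 0.0355,  0.0156, -0.0167]), 'finger_gap': 85.21924108299649}
top [[414.6182   0.     279.5561]
 [  0.     414.6182 213.3378]
 [  0.       0.       1.    ]] [367.923  278.3666 925.8267] [ 0.2022 -0.0226 -0.9791]
side [[423.9754   0.     285.9981]
 [  0.     423.9754 211.0665]
 [  0.       0.       1.    ]] [ 355.7558 -377.3476  671.6882] [ 0.215   0.7236 -0.6558]
wrist [[350.6879   0.     283.1818]
 [  0.     350.6879 208.9487]
 [  0.       0.       1.    ]] [ 58.5354 502.0161 373.4486] [ 0.2779 -0.0747 -0.9577]
```

View pics/top.png

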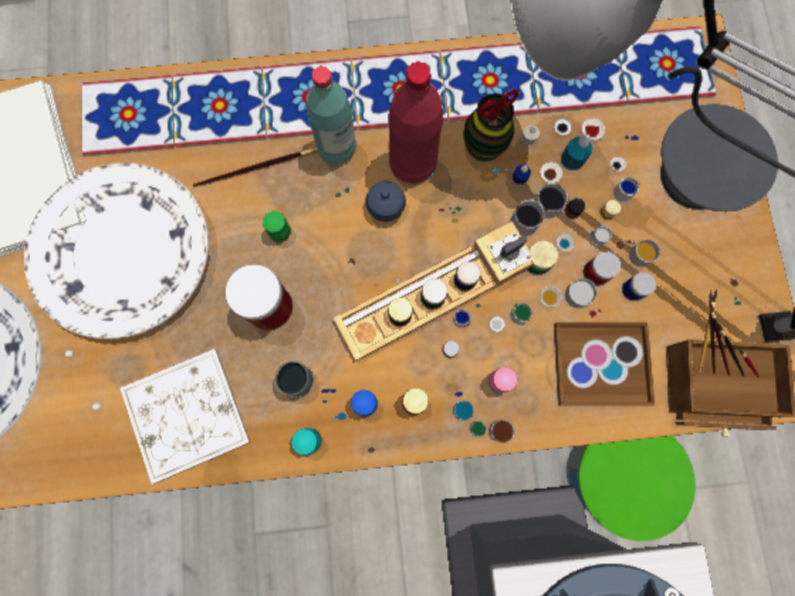

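View pics/side.png

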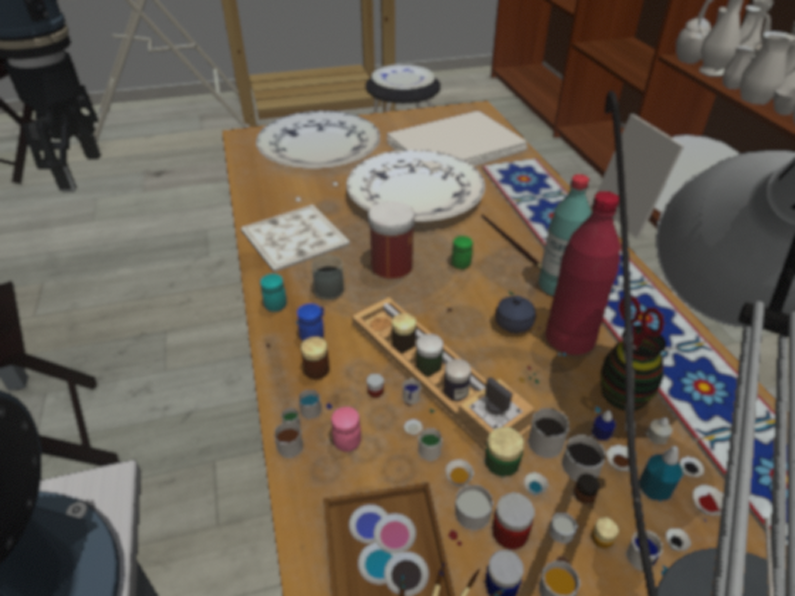

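The top view shows the spare jar (yellow lid) at (415,401), the empty pocket 0 at (365,332), the wing at (512,247), and the rack running from (345,340) to (525,250). I'll enlarge the rack.

Run:
```python
from h import *
im=cv2.imread("pics/raw_top.png")[150:300,225:395]
cv2.imwrite("pics/c1.png",cv2.resize(im,None,fx=4,fy=4,interpolation=cv2.INTER_CUBIC))
print(ray("top",415/1.42,401/1.42,55),ray("top",365/1.42,332/1.42,8),ray("top",512/1.42,247/1.42,91))
print(ray("side",315/1.42,348/1.42,55))
```

```text
[399.60433141 247.43183109  55.        ] [516.2718776  312.18744258   8.        ] [606.52446426  81.15977347  91.        ]
[403.45999238 237.15270369  55.        ]
```

View pics/c1.png

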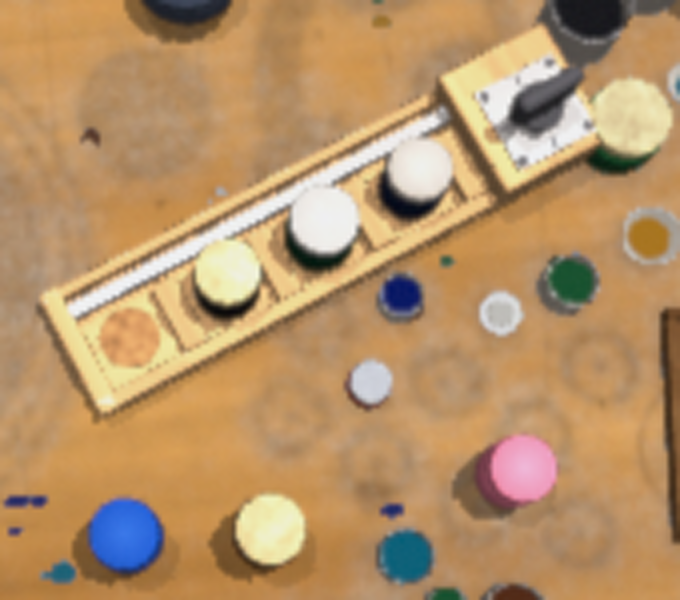

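The crop shows the spare lid at (270,529), the pocket 0 cork disc at (130,337), the wing top running from (518,113) to (578,72), and rack corners at (42,298) and (103,412). Next come the coordinates and tool axes.

Run:
```python
from h import *
from scipy.spatial.transform import Rotation as Ro
np.set_printoptions(precision=2,suppress=True)
P=lambda x,y,z:ray("top",225+x/4,150+y/4,z)
J=P(270,529,55);p0=P(130,337,8);a=P(42,298,22);b=P(440,93,22);n=P(103,411,22)
w1=P(518,113,91);w2=P(578,72,91)
print("jar",J,"p0",p0,"corner",a,n,"wing",(w1+w2)/2,w1,w2)
d=a-b;print("row yaw y-axis",np.degrees(np.arctan2(-d[0],d[1])))
d=p0-(w1+w2)/2;print("p0-wing",np.linalg.norm(d[:2]),np.degrees(np.arctan2(-d[0],d[1])))
d=w2-w1;print("wing ang",np.degrees(np.arctan2(d[1],d[0])))
for q in[(229,272,62),(324,221,60),(420,170,62)]:print("rackjar",P(*q))
print("yellow-green",P(630,115,60),"blue",P(126,535,55))
# lamp triangulation
def tri(u,v):
  A=[];B=[]
  for nme,(x,y) in (("top",u),("side",v)):
    c=arm.get_calibration(nme);M=np.array(c["camera_matrix"])@np.c_[np.array(c["R"]),np.array(c["t"])]
    A+= [x*M[2]-M[0],y*M[2]-M[1]]
  A=np.array(A);return np.linalg.lstsq(A[:,:3],-A[:,3],rcond=None)[0]
print("lamp",tri((588/1.42,40/1.42),(735,240) and (735/1.42,240/1.42)))
print("bottle top",tri((418/1.42,75/1.42),(605/1.42,203/1.42)))
s=arm.get_state();o=s["orientation"];R=Ro.from_quat(o[[1,2,3,0]]).as_matrix();print(R)
```

```text
jar [399.84 246.89  55.  ] p0 [515.16 311.26   8.  ] corner [539.74 357.14  22.  ] [473.81 329.26  22.  ] wing [608.01  77.85  91.  ] [598.55  95.15  91.  ] [617.47  60.56  91.  ]
row yaw y-axis 21.869646962747847
p0-wing 251.19907883337672 21.69257801531406
wing ang -61.32432948744009
rackjar [535.7  253.79  62.  ]
rackjar [558.43 200.19  60.  ]
rackjar [580.51 145.71  62.  ]
yellow-green [599.63  28.03  60.  ] blue [404.63 321.41  55.  ]
lamp [797.33   3.93 318.91]
bottle top [800.68 204.76 249.28]
[[-0.    0.26  0.97]
 [-0.    0.97 -0.26]
 [-1.   -0.    0.  ]]
```

>>> drive_tool --moves '[[[0,0,0],[0,-0.02,0.04],0],[[0,0,0],[0,-0.02,0.04],0],[[0,0,0],[0,-0.02,0.04],0],[[0,0,0],[0,-0.02,0.04],0],[[0,0,0],[0,-0.02,0.04],0],[[0,0,0],[0,-0.02,0.04],0],[[0,0,0],[0,-0.02,0.04],0],[[0,0,0],[0,-0.018,0.042],0],[[0.186,0,0],[0,0,0],0],[[0.186,0,0],[0,0,0],0],[[0.186,0,0],[0,0,0],0],[[0.186,0,0],[0,0,0],0],[[0.186,0,0],[0,0,0],0],[[0,0,0],[0,0,0],0],[[0,0,0],[0,0,0],0]]' --squeeze 30

```text
t: 1.98
eef_pos: [399.5, 247.0, 250.2]
orientation: [0.586, 0.395, 0.586, -0.396]
force: [-0.3, -0.1, 0.4]
finger_gap: 85.6
```

```bash
cat >> h.py <<'E'
from scipy.spatial.transform import Rotation as Ro
np.set_printoptions(precision=3,suppress=True)
def tool():
    s=arm.get_state();o=s["orientation"];return s,Ro.from_quat(o[[1,2,3,0]]).as_matrix()
E
python3 - <<'E'
from h import *
import pickle
s,R=tool();print(s["t"],s["joints"],s["eef_pos"],R)
pickle.dump(arm.get_calibration("wrist"),open("w1.pkl","wb"))
snap("wrist","w1.png",None,1.42)
E
```

```text
1.975 [ 0.554  0.151 -0.111  1.31  -0.     1.741] [399.464 246.954 250.191] [[-0.     0.927  0.374]
 [-0.     0.374 -0.927]
 [-1.    -0.     0.   ]]
```

View pics/w1.png

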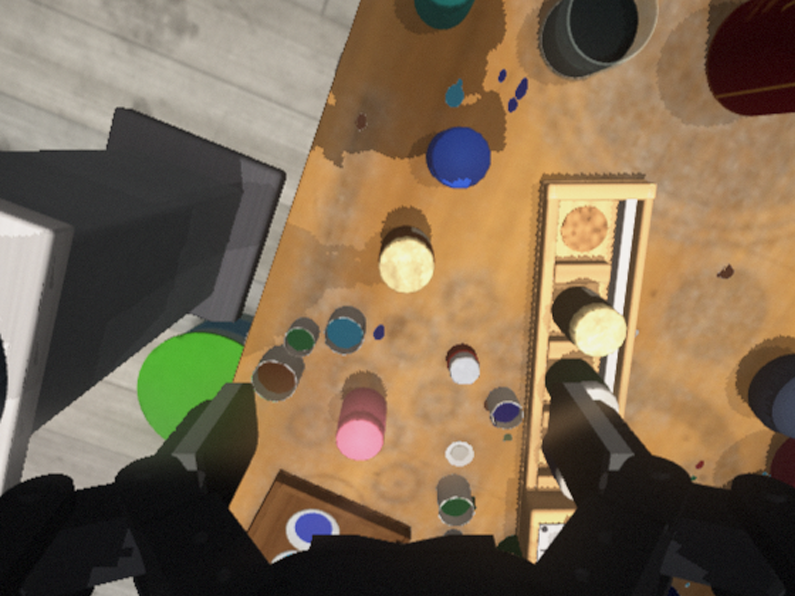

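The wrist view shows the lid at (407,264), the cork disc at (584,228), rack top corners at (546,184) and (655,184), and the rack's sides running vertical.

Run:
```python
from h import *
import pickle
c=pickle.load(open("w1.pkl","rb"))
W=lambda x,y,z:ray("wrist",x/1.42,y/1.42,z,c)
print("jar",W(407,264,55),"p0",W(584,228,8),"corners",W(546,184,22),W(655,184,22))
a=W(546,184,22);b=W(527,488,22);d=a-b;print("yaw",np.degrees(np.arctan2(-d[0],d[1])),b)
a=W(655,190,22);b=W(628,400,22);d=a-b;print("yaw far",np.degrees(np.arctan2(-d[0],d[1])))
print("p1 jar top",W(599,330,62))
import cv2
im=cv2.imread("pics/raw_w1.png");a=im[110:265,250:470]
cv2.imwrite("pics/w1c.png",cv2.resize(a,None,fx=3.6,fy=3.6,interpolation=cv2.INTER_CUBIC))
```

```text
jar [402.48  248.363  55.   ] p0 [517.456 312.528   8.   ] corners [473.19  329.823  22.   ] [542.914 358.054  22.   ]
yaw 23.143420781514017 [570.601 101.924  22.   ]
yaw far 22.908649420473637
p1 jar top [537.521 256.175  62.   ]
```

View pics/w1c.png

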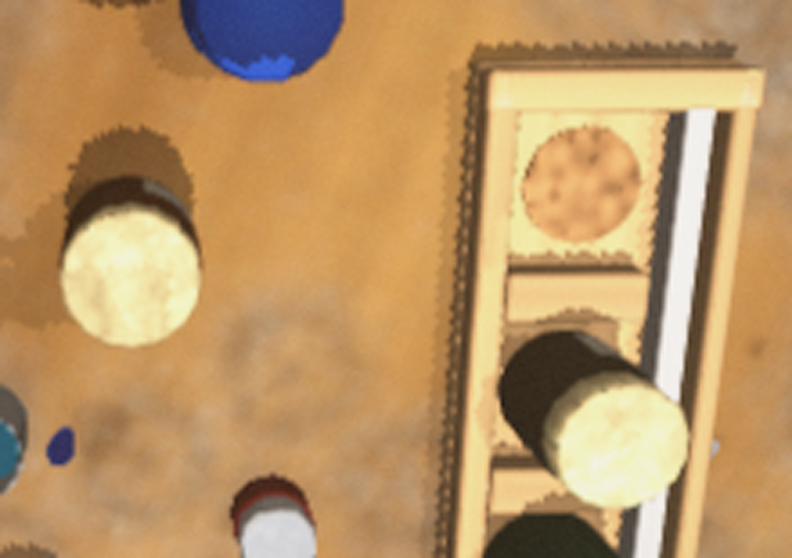

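>>> drive_tool --moves '[[[0,0,0],[0.035,0.0018,0],0],[[0,0,0],[0.035,0,0],0],[[0,0,0],[0.035,0,0],0],[[0,0,0],[0.035,0,0],0],[[0,0,0],[0.035,0,0],0],[[0,0,0],[0.022,0,0],0],[[0,0,0],[0.015,0,0],0],[[0,0,0],[0,0,0],0],[[0,0,0],[0,0,0],255],[[0,0,0],[0,0,0],255],[[0,0,0],[0,0,0],255],[[0,0,0],[0,0,0],255],[[0,0,0],[0,0,0],255],[[0,0,0],[0,0,0],255]]' --squeeze 30

```text
t: 3.78
eef_pos: [401.6, 247.9, 39.0]
orientation: [0.585, 0.397, 0.585, -0.396]
force: [-1.7, -0.4, 8.5]
finger_gap: 37.6
```

>>> drive_tool --moves '[[[0,0,0],[0,0,0],255],[[0,0,0],[-0.01,0,0],255],[[0,0,0],[-0.02,0,0],255],[[0,0,0],[-0.03,0,0],255],[[0,0,0],[-0.03,0,0],255],[[0,0,0],[0,0,0],255],[[0,0,0],[0,0,0],255]]'

```text
t: 4.65
eef_pos: [401.0, 247.6, 128.1]
orientation: [0.585, 0.397, 0.585, -0.397]
force: [0.7, -0.0, -1.7]
finger_gap: 37.1
```

Run:
```python
from h import *
import pickle
s,R=tool();print(s["t"],s["joints"],s["eef_pos"],s["finger_gap"],R)
c=arm.get_calibration("wrist");pickle.dump(c,open("w2.pkl","wb"))
p=s["eef_pos"]+np.array([0,0,16.]);print("expected lid px",proj("wrist",p,c))
snap("wrist","w2.png",(160,100,480,340),2.5)
```

```text
4.65 [ 0.553  0.215 -0.349  1.007  0.     1.745] [401.03  247.566 128.107] 37.1466940486746 [[-0.     0.929  0.37 ]
 [-0.     0.37  -0.929]
 [-1.    -0.     0.   ]]
expected lid px [282.291 320.557]
```

View pics/w2.png

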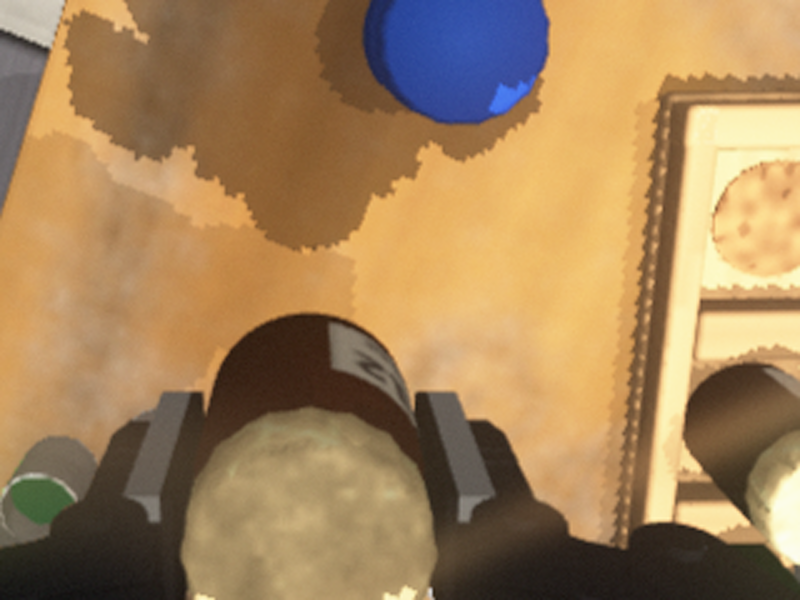

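>>> drive_tool --moves '[[[0,0,0],[0,0.02,-0.003],255],[[0,0,0],[0,0.03,-0.004],255],[[0,0,0],[0,0.03,-0.004],255],[[0,0,0],[0,0.03,-0.0035],255],[[0,0,0],[0,0.021,-0.002],255],[[0,0,0],[0.04,0,0],255],[[0,0,0],[0,0,0],255],[[0,0,0],[0,0,0],255]]'

```text
t: 5.7
eef_pos: [516.6, 311.4, 88.9]
orientation: [0.585, 0.397, 0.585, -0.397]
force: [0.5, -0.3, -0.5]
finger_gap: 37.4
```

Run:
```python
from h import *
s,R=tool();print(s["t"],s["joints"],s["eef_pos"],s["finger_gap"],s["force"])
p=s["eef_pos"]
for n in("top","side"):
  c=proj(n,p);print(n,c)
x,y=map(int,proj("side",p))
a=arm.snapshot("side")[:,:,::-1];b=arm.snapshot("wrist")[:,:,::-1]
cv2.imwrite("pics/raw_s3.png",a);cv2.imwrite("pics/raw_w3.png",b)
x0=max(0,x-50);y0=max(0,y-50);print(x0,y0)
k=lambda i,f:cv2.resize(i,None,fx=f,fy=f,interpolation=cv2.INTER_CUBIC)
A=k(a[y0:y0+100,x0:x0+100],4);B=k(b[130:330,180:380],2)
cv2.imwrite("pics/sw3.png",np.hstack([A,B]))
print("disc side px",proj("side",[516.3,311.9,8]),"wrist",proj("wrist",[516.3,311.9,8]))
```

```text
5.7 [ 0.542  0.498 -0.042  1.031  0.     1.734] [516.627 311.382  88.893] 37.41673368454385 [ 0.536 -0.273 -0.515]
top [255.367 227.46 ]
side [266.66  200.162]
216 150
disc side px [267.241 227.375] wrist [281.308 226.614]
```

View pics/sw3.png

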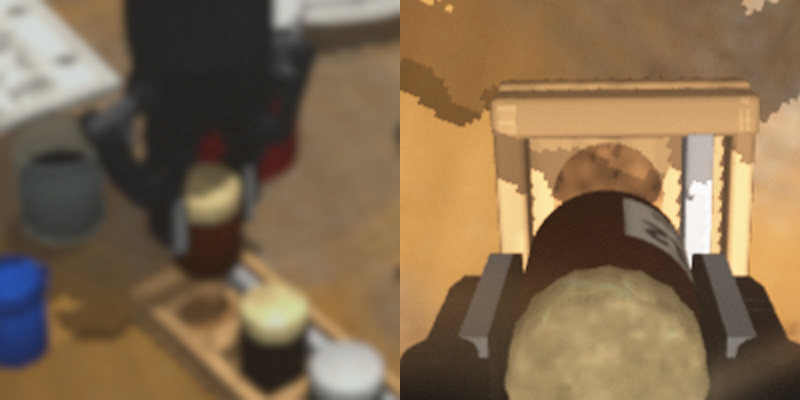

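>>> drive_tool --moves '[[[0,0,0],[0.02,0,0],255],[[0,0,0],[0.008,0,0],255],[[0,0,0],[0.004,0,0],255],[[0,0,0],[0.002,0,0],255],[[0,0,0],[0,0,0],255]]'

```text
t: 6.42
eef_pos: [517.0, 311.5, 54.6]
orientation: [0.585, 0.397, 0.585, -0.397]
force: [-0.4, 0.2, 0.1]
finger_gap: 36.9
```

>>> drive_tool --moves '[[[0,0,0],[0.004,0,0],255],[[0,0,0],[0.002,0,0],255],[[0,0,0],[0.0015,0,0],255],[[0,0,0],[0,0,0],255]]'

```text
t: 6.92
eef_pos: [516.8, 311.5, 47.1]
orientation: [0.585, 0.397, 0.585, -0.397]
force: [-3.5, -1.7, 6.2]
finger_gap: 37.1
```

>>> drive_tool --moves '[[[0,0,0],[0,0,0],80],[[0,0,0],[0,0,0],80],[[0,0,0],[0,0,0],80],[[0,0,0],[0,0,0],80],[[0,0,0],[-0.01,0,0],80],[[0,0,0],[-0.02,0,0],80],[[0,0,0],[-0.04,0,0],80],[[0,0,0],[-0.04,0,0],80],[[0,0,0],[0,0,0],80]]'

```text
t: 8.05
eef_pos: [518.3, 312.4, 160.8]
orientation: [0.586, 0.399, 0.584, -0.395]
force: [0.1, -0.3, 0.6]
finger_gap: 58.6
```

Run:
```python
from h import *
import pickle
s,R=tool();print(s["t"],s["eef_pos"],s["finger_gap"],s["force"])
pickle.dump(arm.get_calibration("wrist"),open("w4.pkl","wb"))
a=arm.snapshot("wrist")[:,:,::-1]
b=arm.snapshot("side")[:,:,::-1]
k=lambda i,f:cv2.resize(i,None,fx=f,fy=f,interpolation=cv2.INTER_CUBIC)
cv2.imwrite("pics/ws4.png",np.hstack([k(a[130:330,180:380],2),k(b[180:280,230:330],4)]))
```

```text
8.05 [518.346 312.397 160.759] 58.61141805564805 [ 0.142 -0.26   0.621]
```

View pics/ws4.png

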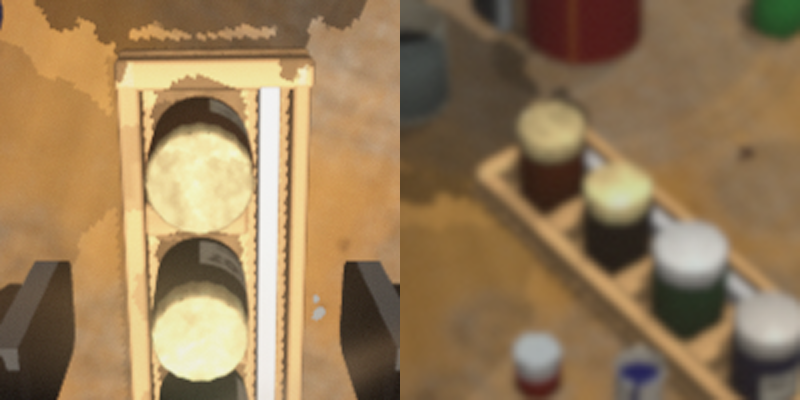

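The jar stands upright and down in pocket 0, level with its neighbours. On to the wing.

>>> drive_tool --moves '[[[0,0,0],[0,0,0.02],80],[[0,0,0],[0,0,0.035],80],[[0,0,0],[0,0,0.035],80],[[0,0,0],[0,0,0.035],80],[[0,0,0],[0,0,0.035],80],[[0,0,0],[0,0,0.035],80],[[0,0,0],[0,0,0.035],80],[[0,0,0],[0,-0.001,0.024],80],[[-0.12,0,0],[0,0,0],130],[[0,0,0],[0,0,0],130],[[0,0,0],[0,0,0],130]]'

```text
t: 9.52
eef_pos: [609.5, 74.8, 156.4]
orientation: [0.607, 0.362, 0.608, -0.362]
force: [0.4, 0.4, -0.9]
finger_gap: 42.1
```

Run:
```python
from h import *
import pickle
s,R=tool();print(s["t"],s["joints"],s["eef_pos"],s["finger_gap"],R)
c=arm.get_calibration("wrist");pickle.dump(c,open("w5.pkl","wb"))
print(proj("wrist",[611,76,91],c))
snap("wrist","w5.png",(160,130,420,330),3)
```

```text
9.525 [ 0.122  0.48   0.106  1.198 -0.     1.197] [609.504  74.793 156.375] 42.13210776380339 [[-0.001  0.879  0.476]
 [-0.     0.476 -0.879]
 [-1.    -0.001 -0.   ]]
[285.99  236.324]
```

View pics/w5.png

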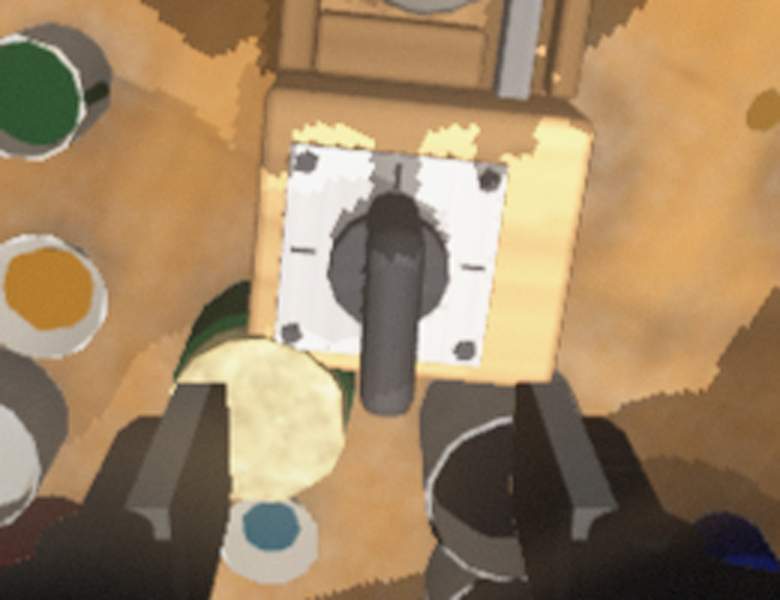

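The wrist crop shows the wing top ridge running from about (394,258) to (387,410), and a look-alike jar lid at (262,415), close to the left finger.

Run:
```python
from h import *
import pickle
c=pickle.load(open("w5.pkl","rb"))
W=lambda x,y,z:ray("wrist",160+x/3,130+y/3,z,c)
a=W(394,258,91);b=W(387,408,91);m=(a+b)/2
print(a,b,m,np.linalg.norm(a-b),np.degrees(np.arctan2(*(b-a)[[1,0]])))
# plate centre from 4 screws z~45
print("plate",np.mean([W(x,y,45) for x,y in((306,161),(489,180),(290,333),(465,350))],0),"collar",W(388,265,57))
d=W(506,165,45)-W(490,368,45);print("plate yaw",np.degrees(np.arctan2(-d[0],d[1])))
print("ygjar",W(262,417,60))
s,R=tool()
for X in (m,):print("tool delta",R.T@(X-s["eef_pos"]))
```

```text
[607.76  88.24  91.  ] [621.562  60.379  91.   ] [614.661  74.31   91.   ] 31.09227961090074 -63.647609408716995
plate [614.443  74.96   45.   ] collar [613.3    76.909  57.   ]
plate yaw 26.238908406165194
ygjar [605.047  31.625  60.   ]
tool delta [65.531  4.146  3.009]
```

>>> drive_tool --moves '[[[0,0,0],[0,0.0037,0.001],170],[[0,0,0],[0.02,0,0],170],[[0,0,0],[0.025,0,0],170],[[0,0,0],[0.02,0,0],170],[[0,0,0],[0.01,0,0],170],[[0,0,0],[0.002,0,0],170],[[0,0,0],[0,0,0],170]]'

```text
t: 10.45
eef_pos: [614.0, 76.1, 80.4]
orientation: [0.608, 0.361, 0.608, -0.361]
force: [0.0, 0.5, 0.4]
finger_gap: 28.5
```

Closing gently on the wing.

>>> drive_tool --moves '[[[0,0,0],[0,0,0],255],[[0,0,0],[0,0,0],255],[[0,0,0],[0,0,0],255],[[0,0,0],[0,0,0],255],[[0,0,0],[0,0,0],255],[[0,0,0],[0,0,0],255]]' --squeeze 50

```text
t: 11.2
eef_pos: [613.7, 75.6, 80.7]
orientation: [0.608, 0.361, 0.608, -0.361]
force: [-4.0, -3.5, 6.2]
finger_gap: 10.2
```

Run:
```python
from h import *
s,R=tool();print(s["t"],s["joints"],s["eef_pos"],s["finger_gap"],s["force"],s["ft_torque"],np.degrees(np.arctan2(R[1,1],R[0,1])))
```

```text
11.2 [ 0.123  0.533 -0.007  1.03  -0.001  1.195] [613.657  75.631  80.666] 10.201101956296087 [-4.045 -3.532  6.206] [-0.715  0.803 -0.022] 28.56739455783446
```

>>> drive_tool --moves '[[[0.1,0,0],[0,-0.0004,0],255],[[0.12,0,0],[0,0,0],255],[[0.12,0,0],[0,0,0],255],[[0.12,0,0],[0,0,0],255],[[0.12,0,0],[0,0,0],255],[[0.12,0,0],[0,0,0],255],[[0,0,0],[0,0,0],255]]'

```text
t: 12.08
eef_pos: [614.1, 75.7, 80.7]
orientation: [0.448, 0.548, 0.447, -0.547]
force: [4.4, -2.4, 3.8]
finger_gap: 10.1
```

```bash
cat > st.py <<'E'
from h import *
s,R=tool();print(s["t"],"j6",s["joints"][5],s["eef_pos"],s["finger_gap"],s["force"],s["ft_torque"],"eff6",s["effort"][5],"yaw",np.degrees(np.arctan2(R[1,1],R[0,1])))
E
python3 st.py
```

```text
12.075 j6 1.894230856582821 [614.137  75.659  80.689] 10.097479661775525 [ 4.383 -2.383  3.766] [-0.459 -0.693 -0.039] eff6 1.70965064316988 yaw -11.496128491848317
```

>>> drive_tool --moves '[[[0.12,0,0],[0,0,0],255],[[0.12,0,0],[0,0,0],255],[[0.12,0,0],[0,0,0],255],[[0.12,0,0],[0,0,0],255],[[0.12,0,0],[0,0,0],255],[[0.12,0,0],[0,0,0],255],[[0.08,0,0],[0,0,0],255],[[0,0,0],[0,0,0],255]]'

```text
t: 13.08
eef_pos: [614.6, 75.3, 80.7]
orientation: [0.2, 0.679, 0.199, -0.678]
force: [8.4, -4.0, 1.4]
finger_gap: 9.9
```

```bash
python3 st.py
```

```text
13.075 j6 2.6927101786133933 [614.636  75.315  80.711] 9.943138848240316 [ 8.382 -4.012  1.376] [-0.935 -1.449 -0.057] eff6 0.8812270872294903 yaw -57.26286106234392
```

>>> drive_tool --moves '[[[0.05,0,0],[0,0.0004,0],255],[[0.05,0,0],[0,0,0],255],[[0,0,0],[0,0,0],255]]'

```text
t: 13.45
eef_pos: [614.7, 75.2, 80.7]
orientation: [0.166, 0.688, 0.165, -0.687]
force: [6.2, -2.3, 2.1]
finger_gap: 10.3
```

```bash
python3 st.py
```

```text
13.45 j6 2.7916386326740503 [614.743  75.232  80.715] 10.312504087075009 [ 6.218 -2.307  2.11 ] [-0.596 -1.25  -0.014] eff6 0.5111372843384743 yaw -62.95213832884555
```

>>> drive_tool --moves '[[[0.05,0,0],[0,0,0],255],[[0,0,0],[0,0,0],255]]'

```text
t: 13.7
eef_pos: [614.7, 75.2, 80.7]
orientation: [0.148, 0.692, 0.148, -0.69]
force: [6.8, -2.9, 2.2]
finger_gap: 10.0
```

```bash
python3 st.py
```

```text
13.7 j6 2.841582571048762 [614.742  75.208  80.732] 10.025704182541762 [ 6.823 -2.856  2.242] [-0.615 -1.23  -0.09 ] eff6 0.4899790696799755 yaw -65.81504904338466
```

>>> drive_tool --moves '[[[0.04,0,0],[0,0,0],255],[[0,0,0],[0,0,0],255]]'

```text
t: 13.95
eef_pos: [614.7, 75.2, 80.7]
orientation: [0.135, 0.695, 0.134, -0.693]
force: [6.0, -3.7, 1.9]
finger_gap: 10.2
```

```bash
python3 st.py
```

```text
13.95 j6 2.88147115749162 [614.741  75.162  80.719] 10.179257850848753 [ 6.009 -3.745  1.852] [-0.687 -1.249 -0.038] eff6 0.3781348094344139 yaw -68.10283123077406
```

>>> drive_tool --moves '[[[0.03,0,0],[0,0,0],255],[[0,0,0],[0,0,0],255]]'

```text
t: 14.2
eef_pos: [614.8, 75.2, 80.7]
orientation: [0.124, 0.697, 0.124, -0.695]
force: [7.5, -4.1, 2.7]
finger_gap: 10.1
```

```bash
python3 st.py
```

```text
14.2 j6 2.911296319789244 [614.751  75.152  80.718] 10.05715071063286 [ 7.545 -4.14   2.67 ] [-0.729 -1.233 -0.045] eff6 0.26630256325006485 yaw -69.81112073154345
```

>>> drive_tool --moves '[[[0.03,0,0],[0,0,0],255],[[0,0,0],[0,0,0],255]]'

```text
t: 14.45
eef_pos: [614.7, 75.1, 80.7]
orientation: [0.114, 0.699, 0.113, -0.697]
force: [5.8, -4.0, 1.9]
finger_gap: 10.3
```

```bash
python3 st.py
```

```text
14.45 j6 2.940982134745826 [614.722  75.115  80.693] 10.307570114426676 [ 5.765 -4.037  1.862] [-0.832 -1.307  0.401] eff6 0.6897189281880856 yaw -71.51252689985499
```

The torque has jumped from about 0 to 0.40 N m at yaw −71.5°, against a predicted stop of −70.4°. One small push to confirm.

>>> drive_tool --moves '[[[0.02,0,0],[0,0,0],255],[[0,0,0],[0,0,0],255]]'

```text
t: 14.7
eef_pos: [614.8, 75.1, 80.7]
orientation: [0.107, 0.7, 0.106, -0.698]
force: [7.7, -5.4, 2.7]
finger_gap: 10.6
```

```bash
python3 st.py
```

```text
14.7 j6 2.9604500235733036 [614.765  75.14   80.721] 10.58095930325144 [ 7.689 -5.417  2.665] [-0.909 -1.247  0.829] eff6 1.0633138194680214 yaw -72.62388154921115
```

Seated at 0.83 N m; the stop extrapolates to yaw −70.5°. Backing off a quarter turn, to +19.5°.

>>> drive_tool --moves '[[[-0.08,0,0],[0,0,0],255],[[-0.12,0,0],[0,0,0],255],[[-0.12,0,0],[0,0,0],255],[[-0.12,0,0],[0,0,0],255],[[-0.12,0,0],[0,0,0],255],[[-0.12,0,0],[0,0,0],255],[[-0.12,0,0],[0,0,0],255],[[-0.12,0,0],[0,0,0],255],[[-0.12,0,0],[0,0,0],255],[[-0.12,0,0],[0,0,0],255],[[-0.12,0,0],[0,0,0],255],[[-0.12,0,0],[0,0,0],255],[[-0.12,0,0],[0,0,0],255],[[-0.087,0,0],[0,0,0],255],[[0,0,0],[0,0,0],255],[[0,0,0],[0,0,0],255]]'

```text
t: 16.7
eef_pos: [613.8, 75.6, 80.7]
orientation: [0.578, 0.409, 0.577, -0.408]
force: [-1.1, -0.2, 7.7]
finger_gap: 10.1
```

```bash
python3 st.py
python3 - <<'E'
from h import *
a=arm.snapshot("wrist")[:,:,::-1];b=arm.snapshot("side")[:,:,::-1]
k=lambda i,f:cv2.resize(i,None,fx=f,fy=f,interpolation=cv2.INTER_CUBIC)
cv2.imwrite("pics/f.png",np.hstack([k(a[60:360,140:440],1.333),k(b[170:320,230:380],2.667)]))
E
python3 st.py
```

```text
16.7 j6 1.3537546773749902 [613.767  75.635  80.678] 10.144784111461298 [-1.106 -0.209  7.704] [-0.099  0.182 -0.   ] eff6 0.020051808678545058 yaw 19.455182949746348
16.8 j6 1.353770560492884 [613.751  75.628  80.662] 10.25163389615833 [-1.3    0.637  7.663] [-0.044  0.194  0.048] eff6 0.05735234823077917 yaw 19.454096080938253
```

View pics/f.png

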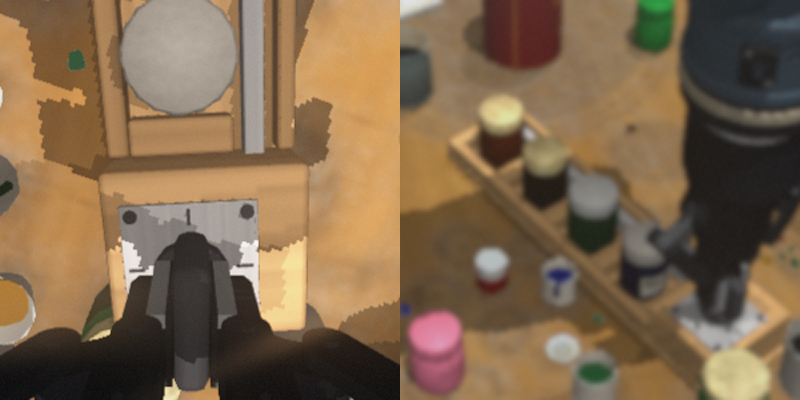

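The final picture shows the wing between the pads, in line with the grip and nearly parallel to the row, as expected. All four jars stand in the rack.

```bash
python3 -c "
from plant import arm
print(arm.finish_job())"
```

```text
the job is handed in; nothing more can be done
None
```

I finished the job at 16.8 s of the 61 s allowed and handed it in; no verdict is reported back.

- **Jar:** The spare jar (yellow lid, dark body) went into pocket 0, the leftmost and only empty one. It touched the floor with about 6 N at the expected height. After I let go, the pictures showed it upright and level with its neighbours.
- **Thumbscrew:** I turned it clockwise until the torque rose from about 0 to 0.40 and then 0.83 N m. That puts the stop at a gripper angle of −70.5°, against −70.4° predicted from the pictures. I then backed it off 90°, to a measured +19.5°, and the arm still grips it there without moving.
- **Last checks:** Finger opening was 10.1–10.3 mm on the 11 mm wing, torque was near zero, and the force on the tool was about 8 N, mostly vertical. In the final picture the wing lies nearly parallel to the row, as it should, and all four jars are in their pockets. I saw no sign that the tube, the rinse jar or the pot was touched.
- **Small disagreements:**
  - The cameras differed by about 2–3 mm on absolute positions and by about 1° on the rack's direction.
  - The gripper read about 1–2 mm narrower than the listed sizes of the jar and the wing.
  - The wing may have turned up to 2° in the pads while pressed against the stop, so I counted the quarter turn from the −70.5° stop.

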